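# Lock the filling port of the bench gluing machine

## Task

The filling port of the gluing machine must be shut before it runs: press the brass capped adapter straight down until it is fully home in the coupler, then swing the coupler's two red cam arms down together, neither running well ahead of the other, until both lie fully home along the coupler's sides. Leave the jar, the iron weight and the book where they are.

Things in the scene. Friction and masses are not known exactly. Their poses are not given: they have to be found in the camera images.
- port (a point): Centre of the upright aluminium groove coupler at the front of the gluing machine: on its vertical axis, at the height of both arm hinges, 115 mm above the table. x: level, from the coupler towards the machine; y: level, from the right hinge to the left; z up. Lip 45 mm across, its top 8 mm above this point; 41 mm across below. Hinge ears reach 29 mm out in y, +-14 mm in x, +-7 mm in z.
- gluer: Green bench gluing machine with the coupler in front, bolted down (place and yaw vary). Origin on the table under the port, same axes. Base plate 12 mm thick, x -60 to 260, y +-75 mm. Green housing with two rollers from 100 mm along +x on, at most 105 mm high; a pipe 36 mm up joins it to the coupler. Nothing else stands within 140 mm of the coupler's axis.
- adapter_top (a point): Centre of the flat top of the brass capped adapter, plugged into the coupler from above (cap 39 mm across, 8 mm thick). It slides only straight up and down. Home, its top is 16 mm above the port point and the cap rests on the lip; an orange band shows between cap and lip while it is proud.
- adapter (a joint): Height in m by which the adapter stands proud: 0 fully home, upper stop 0.013. A stiff seal holds it wherever it is left; pressing it down takes about 5 N, more if fast. While it is proud, the arms' cam lobes strike it and the arms stop about half-way; when it is home they enter its groove.
- cam_left (a joint): Angle in rad of the red cam arm on the port's +y side: 0 sticks out level, negative tips up (to -0.6), positive swings down, 1.57 (stop) is fully home, hanging straight down beside the coupler. A stiff hinge (0.08 N m) holds it where left. An open gripper straddling the coupler along y can push both arms down from above, then squeeze them home.
- cam_right (a joint): The same for the red cam arm on the port's -y side, its mirror image: 0 level, positive swings down, 1.57 fully home.
- cam_left_hinge (a point): On the left arm's hinge axis, 26 mm from the port point along +y; the axis is level, along the port's x. From here the arm is a bar 14 mm wide and 10 mm thick to 48 mm, then a steel pull ring to 67 mm. With both arms home they measure 62 mm over their outer faces and their rings end 48 mm above the table.
- cam_right_hinge (a point): The same point of the right arm, 26 mm from the port point along -y.
- cam_left_end (a point): On the centre line of the left arm's bar at its outer end, 48 mm from its hinge, just before the pull ring.
- cam_right_end (a point): The same point of the right arm.
- jar: Bystander: loose closed glass paste jar with a white lid, 76 mm across, 88 mm high; origin at the centre of its underside.
- weight: Bystander: loose dark iron book weight with a knob, 60 mm across, 72 mm high; origin at the centre of its underside.
- book: Bystander: loose blue book lying flat, 190 x 130 x 28 mm; origin at the centre of its underside.

How it is judged:
By the outcome, as a careful person would: the job done as asked, in the order asked, and still so for the second after the job is handed in, with the robot touching nothing.
It also fails if it takes over 38 s, if anything falls off the work surface, if the arm or the gripper's body presses on something with over 40 N, if the wrist force passes 120 N, or if a joint passes its speed limit or range.

## Robot

A 7-joint arm with a two-finger parallel gripper is mounted at the origin on the work surface. World frame = base frame: x ahead of the robot, y to its left, z up, the work surface at z = 0. Lengths are in mm, angles in degrees, forces in N, time in s.
With the tool pointing down it reaches from about 350 to 775 mm from the base axis. Payload 3.1 kg.
Tool frame: the origin (TCP) lies at the very end of the fingers, on their centre line; the grasp point (between the pads) lies robot.grip_depth behind it (robot.grip_depth is the distance from the TCP to the grasp point, in mm); z points along the fingers, y is the line along which they close (so a half turn about z gives the same grasp; the last joint's range is limited). The gripper opens to 85 mm and grips with 20 to 120 N. Pads are 22 mm wide; open, the fingers measure 114 mm over their backs; the gripper's body (76 mm by 85 mm) begins 54 mm behind the grasp point. The pads swing forward as they close: fully open they stand 13 mm farther back than shut.
Start: joints at [64.704, 17.813, 0.802, 86.603, -0.252, 75.585, -1.558], TCP at [214.112, -506.629, 231.304] pointing down, gripper open.
Joint ranges: [-154.91, 154.91], [-16.99, 109.72], [-72.82, 74.43], [7.12, 147.25], [-82.49, 262.49], [11.32, 116.49], [-174.64, 174.64]. Speed limits (degrees/s): [159.86, 159.86, 180, 180, 180, 180, 180].

## Interface

Orientations are given as [roll, pitch, yaw] about the fixed x, y, z axes, in that order (R = Rz(yaw) Ry(pitch) Rx(roll)).
In Python, from bench import robot, cams, sign_off gives the robot as it stands. The module is installed in compiled form; this text tells all that it offers.
- The arm moves only by the tool play_rows, never from a script. Its argument "moves" is a list of rows, each an object of numbers: "tx", "ty", "tz": the shift along the tool's x, y, z in mm; "wx", "wy", "wz": the turn, a rotation vector about the tool's x, y, z in degrees; "grip": the opening, from 0 (shut) to 1 (fully open). A call has 1 to 12 rows; each row is the pose to reach, as a shift and turn from the pose commanded when the call began, along the tool's axes at that moment; what a row does not reach only later rows make up. A row lasts 1/10 s, in which the tool goes at most 50 mm and 8.59 degrees, less where a joint would pass 70% of its speed; a pose out of reach is approached as far as the arm can. A call with a gripper value outside its range is refused whole. The fingers move at their own pace and stop on an object; the grip force is fixed at half the most. Time passes only in rows, so rows that repeat a pose let the fingers close. It gives the time, the measured TCP pose, the force, the opening and the grip force at its end, in the units of the state.
- robot.get_obs(): the state, without advancing time (a new reading comes with each control period).
- cams.get_image(name): name is "side" or "top" or "wrist"; returns a dict with "image" (400x640x3 uint8, red, green, blue), "mtx" (3x3 intrinsics, pixels), "view" (4x4, takes a point from world to camera coordinates). Camera axes: x right, y up, looking along -z (the intrinsics and any distortion apply to the point x, -y, -z); pixel columns grow to the right and rows downward; lengths in mm; the calibration is good to about 2 mm. The wrist camera is an equidistant fisheye: a pixel r from the principal point sees the ray r / f radians off the axis. A picture is of the moment at which its call begins. There is no depth.
- sign_off(): hands the job in; it is judged then, once.
The state is a dict: "time": time; "joint_positions": joint angles; "dq": joint speeds; "effort": joint torques, N m; "position": TCP position; "ee_rot": TCP orientation; "contact_force": force on the tool from outside, world axes, zero at the start; "wrist_torque": the same for the moment, N m; "gripper_width": finger opening in mm; "gripper_force": force on a finger pad.
Only numpy, scipy, OpenCV 4.12 (cv2) and the standard library are available. Lean on these libraries where they do the work, as an engineer would, in place of code of your own. Each camera call takes 0.05 s, during which the arm holds its last target. There are 200 camera calls.

## Working session

There is one attempt and no reset: what is moved stays moved. The work goes in short steps, Python scripts to look and compute and a tool call to move; the robot and the scene stay as the last step left them, time stands still between calls to the robot, and variables do not carry over. Pictures are saved under pics/ and viewed, at most 10 in all, crops included, and the job is handed in when it is done.

Besides the shell and the picture viewer there is one more tool, called after "Request:" as name(argument=value, ...) on one line, values as JSON. play_rows: Moves the arm, as the interface text tells. Its arguments: {"type":"object","properties":{"moves":{"type":"array"}},"required":["moves"]}

```bash
mkdir -p pics; cat > h.py <<'E'
from bench import robot,cams,sign_off
import numpy as np,cv2,pickle
def grab(n):
    d=cams.get_image(n); pickle.dump(d,open(f'{n}.pkl','wb')); return d
def proj(d,P):
    P=np.atleast_2d(P); V=np.array(d['view']);K=np.array(d['mtx'])
    c=P@V[:3,:3].T+V[:3,3]; q=np.c_[c[:,0],-c[:,1],-c[:,2]]@K.T
    return q[:,:2]/q[:,2:]
def ray(d,uv):
    V=np.array(d['view']);K=np.array(d['mtx'])
    uv=np.atleast_2d(uv); r=np.c_[uv,np.ones(len(uv))]@np.linalg.inv(K).T
    r=r*[1,-1,-1]; R=V[:3,:3]; o=-R.T@V[:3,3]; r=r@R
    return o,r/np.linalg.norm(r,axis=1,keepdims=True)
def plane(d,uv,z):
    o,r=ray(d,uv); return o+r*((z-o[2])/r[:,2])[:,None]
def tri(d1,u1,d2,u2):
    A=np.zeros((3,3));b=np.zeros(3);rs=[]
    for d,u in((d1,u1),(d2,u2)):
        o,r=ray(d,u);M=np.eye(3)-np.outer(r[0],r[0]);A+=M;b+=M@o;rs.append((o,M))
    p=np.linalg.solve(A,b); return p,[np.linalg.norm(M@(p-o)) for o,M in rs]
E
python3 - <<'E'
from h import *
o=robot.get_obs();print(o, robot.grip_depth)
ims=[]
for n in('side','top'):
    d=grab(n);print(n,d['mtx'],d['view'],d.keys());cv2.imwrite(f'pics/{n}0.png',d['image'][:,:,::-1])
E
```

```text
{'time': 0.0, 'joint_positions': array([64.70573353, 17.86124336,  0.80166547, 86.69226696, -0.25037799,
       75.58469152, -1.55864781]), 'dq': array([ 0.02782221, -0.03948166,  0.03786159,  0.0616321 ,  0.00333162,
       -0.01023729,  0.01860775]), 'effort': array([ 4.74930475e-04, -3.79922819e+01,  1.46102216e-01, -2.30588704e+01,
        1.22214094e-02,  1.35700978e-02, -1.20346306e-05]), 'position': array([ 213.77778169, -505.95601182,  230.21118918]), 'ee_rot': array([-1.79863719e+02,  7.23729044e-03,  2.29096826e+01]), 'contact_force': array([ 1.07628115,  0.53250272, -0.46232797]), 'wrist_torque': array([ 0.01307987, -0.00656066,  0.04186386]), 'gripper_force': 0.0, 'gripper_width': 85.32687453225793} 18.700000000000003
side [[417.10995413   0.         321.54708924]
 [  0.         417.10995413 196.32243829]
 [  0.           0.           1.        ]] [[-9.98330639e-01 -5.27323120e-02  2.35635065e-02  6.16701772e+02]
 [ 4.85890306e-02 -5.46218189e-01  8.36232501e-01 -8.34631605e+01]
 [-3.12256573e-02  8.35981455e-01  5.47868566e-01 -1.00210740e+03]
 [ 0.00000000e+00  0.00000000e+00  0.00000000e+00  1.00000000e+00]] dict_keys(['image', 'mtx', 'view'])
top [[464.54686003   0.         318.63187271]
 [  0.         464.54686003 194.88880358]
 [  0.           0.           1.        ]] [[-7.90164245e-03 -9.99912172e-01 -1.06401439e-02  7.05924405e+01]
 [ 9.97743286e-01 -8.59311385e-03  6.65919965e-02 -6.26257013e+02]
 [-6.66775798e-02 -1.00899460e-02  9.97723556e-01 -1.29602897e+03]
 [ 0.00000000e+00  0.00000000e+00  0.00000000e+00  1.00000000e+00]] dict_keys(['image', 'mtx', 'view'])
```

View pics/side0.png

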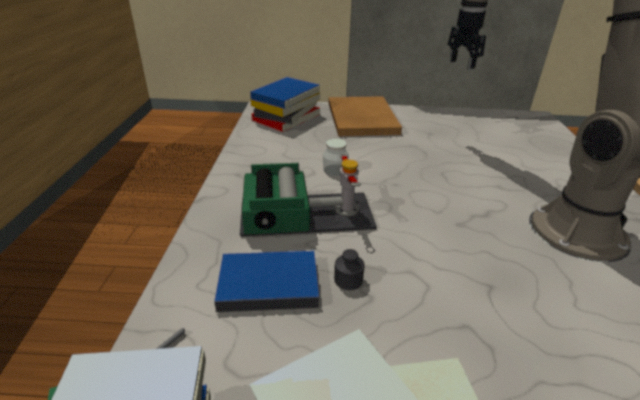

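View pics/top0.png

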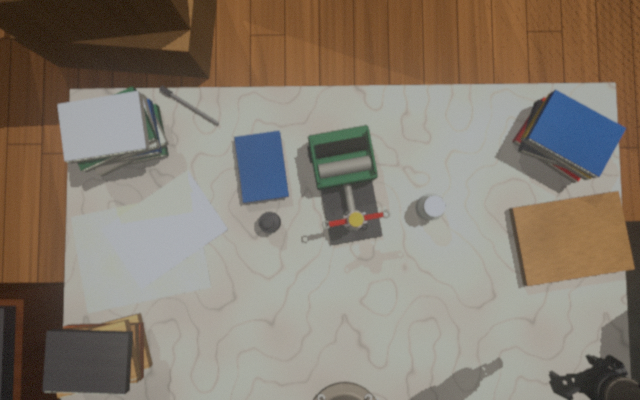

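The side view shows the green machine at about (275,200), with the coupler and brass cap at (349,165). In the top view the cap is at (356,219) and the red arms run from about (328,223) to (388,214). Next I'll measure these and zoom in.

```bash
python3 - <<'E'
from h import *
S=pickle.load(open('side.pkl','rb'));T=pickle.load(open('top.pkl','rb'))
out=[]
for d,(r0,r1,c0,c1),n in((S,(140,260,300,400),'S'),(T,(180,255,290,410),'T')):
    im=d['image'];hsv=cv2.cvtColor(im,cv2.COLOR_RGB2HSV).astype(int);h,s,v=hsv[...,0],hsv[...,1],hsv[...,2]
    for nm,m in(('red',((h<6)|(h>172))&(s>140)&(v>70)),('yel',(h>14)&(h<35)&(s>130)&(v>70))):
        k=np.zeros(m.shape,np.uint8);k[r0:r1,c0:c1]=m[r0:r1,c0:c1]
        nn,l,st,ce=cv2.connectedComponentsWithStats(k)
        for i in range(1,nn):
            if st[i,4]>3: print(n,nm,st[i],ce[i].round(1), plane(d,ce[i],140)[0].round(1),plane(d,ce[i],115)[0].round(1))
    c=im[r0:r1,c0:c1,::-1];out.append(cv2.resize(c,None,fx=380/c.shape[1],fy=380/c.shape[1],interpolation=cv2.INTER_CUBIC))
H=max(o.shape[0] for o in out);out=[cv2.copyMakeBorder(o,0,H-o.shape[0],0,10,0) for o in out]
cv2.imwrite('pics/z0.png',np.hstack(out))
E
```

```text
S red [342 156   5   3  11] [343.7 157. ] [571.3 -59.  140. ] [ 570.4 -106.5  115. ]
S red [348 176   9   6  44] [351.7 178.7] [553.   40.4 140. ] [551.1  -1.8 115. ]
S yel [342 159  16  12 147] [349.2 164.6] [558.4 -22.7 140. ] [556.8 -68.3 115. ]
T red [365 213  17   7  65] [372.7 215.9] [563.7 -74.1 140. ] [564.2 -76.8 115. ]
T red [329 220  17   6  71] [337.1 222.4] [547.7  17.4 140. ] [547.9  16.7 115. ]
T yel [349 213  13  13 121] [355.4 219.2] [555.6 -29.8 140. ] [555.9 -31.5 115. ]
```

View pics/z0.png

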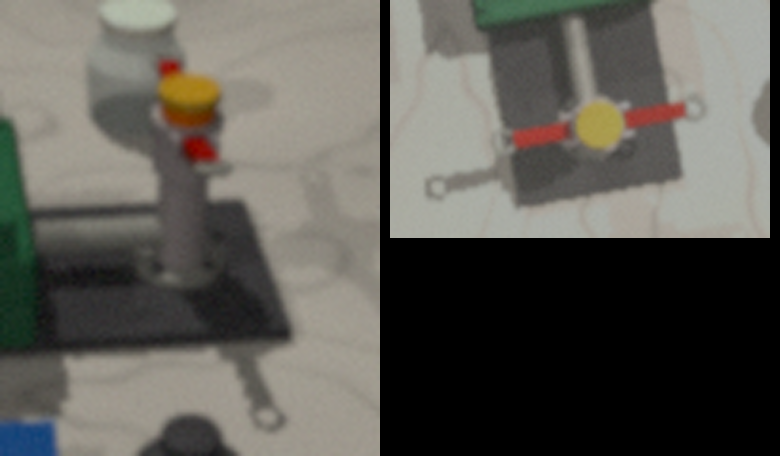

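The side crop shows the orange band, so the cap is proud, with both red arms beside it. In the top crop the arms lie along a line tilted about 10°, with rings at crop pixels (505,140) and (694,107). I'll work out the arm tilts and the first move.

```bash
python3 - <<'E'
from h import *
from scipy.spatial.transform import Rotation as Ro
S=pickle.load(open('side.pkl','rb'));T=pickle.load(open('top.pkl','rb'))
print('L',tri(T,(337.1,222.4),S,(351.7,178.7)));print('Rt',tri(T,(372.7,215.9),S,(343.7,157)))
print('cap',tri(T,(355.4,219.2),S,(349.2,164.6)))
print('rings@115',plane(T,[(326.3,224.2),(386,213.8)],115))
print('plate corners', plane(T,[(290+(520-390)/3.167,180+205/3.167),(290+(682-390)/3.167,180+176/3.167)],12))
o=robot.get_obs();R=Ro.from_euler('xyz',o['ee_rot'],degrees=True)
print(R.inv().apply(np.array([556,-31,215])-o['position']))
Rt=Ro.from_euler('xyz',[180,0,9.9],degrees=True);print((R.inv()*Rt).as_rotvec(degrees=True))
E
```

```text
L (array([549.89413248,  16.83120893, 125.94639846]), [np.float64(2.129290257661139), np.float64(2.1292902576608683)])
Rt (array([567.40711315, -75.27721551, 131.27215242]), [np.float64(3.6271419254521966), np.float64(3.627141925452048)])
cap (array([556.82657301, -30.05731952, 135.92766366]), [np.float64(1.2771415522715237), np.float64(1.277141552271665)])
rings@115 [[ 543.36190422   44.97460297  115.        ]
 [ 569.33459956 -111.79090777  115.        ]]
plate corners [[ 485.54984182   31.43673377   12.        ]
 [ 510.29671559 -113.78760996   12.        ]]
[ 500.07245388 -304.2736298    15.94901561]
[-0.12394892  0.01822744 13.01228102]
```

Request:
play_rows(moves=[{"tx": 42,"ty": -25,"tz": 0,"wz": 1,"grip": 0},{"tx": 84,"ty": -51,"tz": 0,"wz": 2,"grip": 0},{"tx": 126,"ty": -76,"tz": 0,"wz": 4,"grip": 0},{"tx": 168,"ty": -102,"tz": 0,"wz": 5,"grip": 0},{"tx": 210,"ty": -127,"tz": 0,"wz": 6,"grip": 0},{"tx": 252,"ty": -153,"tz": 0,"wz": 7,"grip": 0},{"tx": 294,"ty": -178,"tz": 2,"wz": 8,"grip": 0},{"tx": 336,"ty": -204,"tz": 4,"wz": 9,"grip": 0},{"tx": 378,"ty": -230,"tz": 6,"wz": 10,"grip": 0},{"tx": 420,"ty": -256,"tz": 8,"wz": 11,"grip": 0},{"tx": 460,"ty": -280,"tz": 12,"wz": 12,"grip": 0},{"tx": 500,"ty": -304,"tz": 16,"wz": 13,"grip": 0}])

```text
validation failed for argument at $.mo...
```

Request:
play_rows(moves=[{"tz": 0},{"tz": 0},{"tz": 0},{"tz": 0}])

```text
validation failed for argument at $.mo...
```

```bash
python3 - <<'E'
from h import *
o=robot.get_obs();print({k:np.round(o[k],2) for k in('time','position','ee_rot','gripper_width','contact_force')})
d=grab('wrist');print(d['mtx'],d['view']);cv2.imwrite('pics/w1.png',d['image'][:,:,::-1])
E
```

```text
{'time': np.float64(0.1), 'position': array([ 213.86, -505.99,  230.32]), 'ee_rot': array([-179.88,    0.  ,   22.91]), 'gripper_width': np.float64(85.25), 'contact_force': array([-0.65, -0.16,  0.35])}
[[309.70691629   0.         318.75850707]
 [  0.         309.70691629 200.23456775]
 [  0.           0.           1.        ]] [[ 3.88365414e-01 -9.21502646e-01 -2.27575346e-03 -5.48648743e+02]
 [ 8.80751791e-01  3.71915094e-01 -2.93181592e-01  3.77341836e+01]
 [ 2.71014000e-01  1.11857216e-01  9.56054065e-01 -3.80720070e+02]
 [ 0.00000000e+00  0.00000000e+00  0.00000000e+00  1.00000000e+00]]
```

View pics/w1.png

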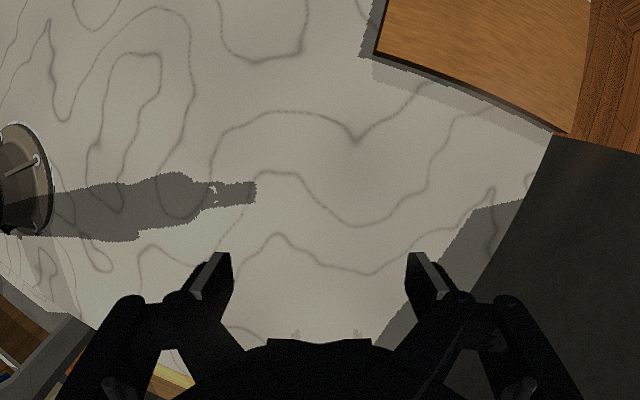

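Both moves were refused, so the picture is still from the start pose: bare table, with the open fingers at (215,275) and (425,275). I'll send full rows.

Request:
play_rows(moves=[{"tx": 42,"ty": -25,"tz": 0,"wx": 0,"wy": 0,"wz": 1,"grip": 0},{"tx": 84,"ty": -51,"tz": 0,"wx": 0,"wy": 0,"wz": 2,"grip": 0},{"tx": 126,"ty": -76,"tz": 0,"wx": 0,"wy": 0,"wz": 4,"grip": 0},{"tx": 168,"ty": -102,"tz": 0,"wx": 0,"wy": 0,"wz": 5,"grip": 0},{"tx": 210,"ty": -127,"tz": 0,"wx": 0,"wy": 0,"wz": 6,"grip": 0},{"tx": 252,"ty": -153,"tz": 0,"wx": 0,"wy": 0,"wz": 7,"grip": 0},{"tx": 294,"ty": -178,"tz": 2,"wx": 0,"wy": 0,"wz": 8,"grip": 0},{"tx": 336,"ty": -204,"tz": 4,"wx": 0,"wy": 0,"wz": 9,"grip": 0},{"tx": 378,"ty": -230,"tz": 6,"wx": 0,"wy": 0,"wz": 10,"grip": 0},{"tx": 420,"ty": -256,"tz": 8,"wx": 0,"wy": 0,"wz": 11,"grip": 0},{"tx": 460,"ty": -280,"tz": 12,"wx": 0,"wy": 0,"wz": 12,"grip": 0},{"tx": 500,"ty": -304,"tz": 16,"wx": 0,"wy": 0,"wz": 13,"grip": 0}])

```text
time: 1.35
position: [557.1, -30.4, 215.0]
ee_rot: [180.0, 0.0, 9.9]
contact_force: [0.9, -0.3, -0.2]
gripper_width: 0.2
gripper_force: 0.0
```

```bash
python3 - <<'E'
from h import *
o=robot.get_obs();print({k:np.round(o[k],2) for k in('time','position','ee_rot','gripper_width','contact_force')})
d=grab('wrist');print(d['view']);cv2.imwrite('pics/w2.png',d['image'][:,:,::-1])
E
```

```text
{'time': np.float64(1.35), 'position': array([557.05, -30.4 , 214.98]), 'ee_rot': array([1.7999e+02, 1.0000e-02, 9.8600e+00]), 'gripper_width': np.float64(0.22), 'contact_force': array([ 0.91, -0.3 , -0.24])}
[[ 1.70344976e-01 -9.85384414e-01  3.81523768e-04 -1.24657057e+02]
 [ 9.42047434e-01  1.62739658e-01 -2.93363997e-01 -4.86365176e+02]
 [ 2.89014222e-01  5.03324967e-02  9.56000742e-01 -5.24116421e+02]
 [ 0.00000000e+00  0.00000000e+00  0.00000000e+00  1.00000000e+00]]
```

View pics/w2.png

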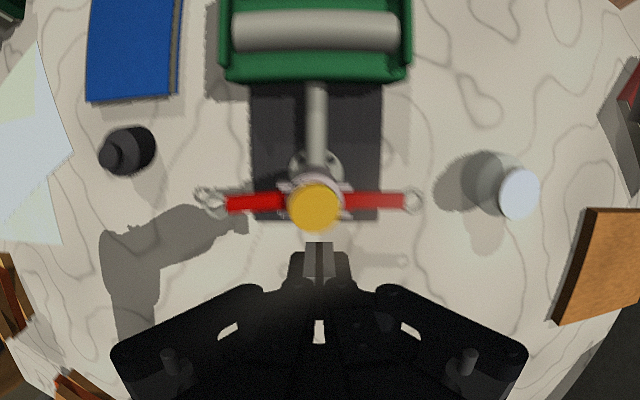

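The wrist view shows the cap at (315,206), the arms level with it on both sides out to rings at (208,198) and (413,201), and the shut fingertips at (318,258). Everything is clear around the coupler. I'll locate the cap and arm ends through the fisheye.

```bash
cat >> h.py <<'E'
def fray(d,uv):
    K=np.array(d['mtx']);V=np.array(d['view']);uv=np.atleast_2d(uv)
    x=(uv[:,0]-K[0,2])/K[0,0];y=(uv[:,1]-K[1,2])/K[1,1];t=np.hypot(x,y);s=np.sinc(t/np.pi)
    c=np.c_[x*s,-y*s,-np.cos(t)];R=V[:3,:3];return -R.T@V[:3,3],c@R
def fplane(d,uv,z):
    o,r=fray(d,uv);return o+r*((z-o[2])/r[:,2])[:,None]
E
python3 - <<'E'
from h import *
d=pickle.load(open('wrist.pkl','rb'));im=d['image']
hsv=cv2.cvtColor(im,cv2.COLOR_RGB2HSV).astype(int);h,s,v=hsv[...,0],hsv[...,1],hsv[...,2]
port=np.array([556.5,-31,115]);c,sn=np.cos(np.radians(9.8)),np.sin(np.radians(9.8))
X=np.array([c,sn,0]);Y=np.array([-sn,c,0])
for nm,m in(('red',((h<6)|(h>172))&(s>140)&(v>70)),('yel',(h>14)&(h<35)&(s>130)&(v>70))):
    k=np.zeros(m.shape,np.uint8);k[150:240,180:440]=m[150:240,180:440]
    nn,l,st,ce=cv2.connectedComponentsWithStats(k)
    for i in range(1,nn):
        if st[i,4]<40: continue
        print(nm,st[i],ce[i].round(1))
        if nm=='yel':
            cnt=max(cv2.findContours((l==i).astype(np.uint8),0,1)[0],key=len);e=cv2.minEnclosingCircle(cnt);print(e)
            for z in(137,140,144): print(z,fplane(d,e[0],z)[0], 'dia',np.linalg.norm(np.diff(fplane(d,[(e[0][0]-e[1],e[0][1]),(e[0][0]+e[1],e[0][1])],z),axis=0)))
        else:
            yy,xx=np.nonzero(l==i);out=xx.min() if ce[i][0]<315 else xx.max()
            row=yy[abs(xx-out)<4].mean()
            # intersect ray with arm plane (port plane x=0)
            o,r=fray(d,(out,row));r=r[0];t=-((o-port)@X)/(r@X);q=o+t*r-port;print('planeX0 y,z',q@Y,q[2])
            for z in(100,115,130): q=fplane(d,(out,row),z)[0]-port;print(z,q@X,q@Y)
E
```

```text
red [ 226  191   60   22 1091] [256.4 201.8]
planeX0 y,z 77.58069990524841 6.2911394700877
100 -6.791157242241639 84.4715382123289
115 -2.0066618526576727 79.6168156761573
130 2.777833536926407 74.76209313998568
red [343 191  60  20 897] [370.9 199.9]
planeX0 y,z -70.85388699631096 -5.183441444087634
100 -2.9866306909204066 -73.68459903959472
115 1.57703182977269 -69.35918495405629
130 6.140694350465786 -65.03377086851786
yel [ 287  183   54   49 1976] [313.2 207.1]
((313.5, 208.5), 28.504484176635742)
137 [556.85057826 -26.1641814  137.        ] dia 43.13097736126846
140 [557.8537381  -26.04413801 140.        ] dia 42.546602769433846
144 [559.19128457 -25.88408017 144.        ] dia 41.76743664698769
```

Request:
play_rows(moves=[{"tx": 0,"ty": -3,"tz": 20,"wx": 0,"wy": 0,"wz": 0,"grip": 0},{"tx": 0,"ty": -3,"tz": 35,"wx": 0,"wy": 0,"wz": 0,"grip": 0},{"tx": 0,"ty": -3,"tz": 45,"wx": 0,"wy": 0,"wz": 0,"grip": 0},{"tx": 0,"ty": -3,"tz": 45,"wx": 0,"wy": 0,"wz": 0,"grip": 0},{"tx": 0,"ty": -3,"tz": 45,"wx": 0,"wy": 0,"wz": 0,"grip": 0},{"tx": 0,"ty": -3,"tz": 45,"wx": 0,"wy": 0,"wz": 0,"grip": 0}])

```text
time: 2.0
position: [556.5, -29.3, 171.3]
ee_rot: [180.0, -0.1, 9.9]
contact_force: [-0.2, 0.5, -0.2]
gripper_width: 0.1
gripper_force: 0.0
```

```bash
cat > m.py <<'E'
from h import *
import sys
n=sys.argv[1]
d=grab('wrist');im=d['image'];cv2.imwrite(f'pics/{n}.png',im[:,:,::-1])
p=robot.get_obs()['position'];V=np.array(d['view']);print('tcp',p,'tcp in cam',V[:3,:3]@p+V[:3,3])
hsv=cv2.cvtColor(im,cv2.COLOR_RGB2HSV).astype(int);h,s,v=hsv[...,0],hsv[...,1],hsv[...,2]
yw=np.radians(9.8);X=np.array([np.cos(yw),np.sin(yw),0]);Y=np.array([-np.sin(yw),np.cos(yw),0])
for nm,m in(('red',((h<6)|(h>172))&(s>140)&(v>70)),('yel',(h>20)&(h<35)&(s>130)&(v>70)),('or',(h>7)&(h<17)&(s>150)&(v>70))):
    k=np.zeros(m.shape,np.uint8);k[130:280,100:540]=m[130:280,100:540]
    nn,l,st,ce=cv2.connectedComponentsWithStats(k)
    for i in range(1,nn):
        if st[i,4]<60: continue
        print(nm,st[i],ce[i].round(1))
        a,b,w,hh=st[i][:4]
        if nm=='red':
            yy,xx=np.nonzero(l==i);a=np.polyfit(xx,yy,1);e=[(x,np.polyval(a,x)) for x in(xx.min(),xx.max()+1)]
            for z in(115,120,125): q=fplane(d,e,z);print(z,q[:,:2].round(1).tolist(),'rel tool x,y(port)',((q-p)@X).round(1),((q-p)@Y).round(1))
        else:
            e=[(a,ce[i][1]),(a+w,ce[i][1]),(a+w/2,b),(a+w/2,b+hh)]
            for z in(131,137,144): q=fplane(d,e,z);print(z,'dy',((q-p)@Y)[:2].round(1),'dx',((q-p)@X)[2:].round(1))
E
python3 m.py w3
```

```text
tcp [556.47656025 -29.23699239 171.34243643] tcp in cam [   0.19763839  -29.60038232 -159.11517984]
red [ 211  209   76   29 1578] [248.  223.7]
115 [[537.1, 46.8], [551.7, -7.6]] rel tool x,y(port) [-6.1 -1. ] [78.2 22.1]
120 [[539.5, 45.2], [553.7, -7.8]] rel tool x,y(port) [-4.1  0.9] [76.3 21.6]
125 [[541.8, 43.7], [555.6, -8.0]] rel tool x,y(port) [-2.1  2.8] [74.3 21.1]
red [ 351  210   74   24 1296] [386.9 222. ]
115 [[558.6, -51.4], [566.7, -105.0]] rel tool x,y(port) [-1.7 -2.8] [-22.2 -76.4]
120 [[560.3, -50.5], [568.3, -102.7]] rel tool x,y(port) [ 0.2 -0.9] [-21.6 -74.4]
125 [[562.1, -49.6], [569.9, -100.5]] rel tool x,y(port) [2.1 1.1] [-21.1 -72.5]
yel [ 289  205   61   46 1763] [322.7 225.5]
131 dy [ 19.2 -19.8] dx [ 15.6 -16.3]
137 dy [ 18.6 -19.2] dx [ 17.5 -13.4]
144 dy [ 17.9 -18.4] dx [19.7 -9.9]
or [299 200  39  10  67] [318.7 203.2]
131 dy [ 12.5 -11.8] dx [18.8 12.3]
137 dy [ 12.1 -11.4] dx [20.6 14.3]
144 dy [ 11.6 -11. ] dx [22.8 16.7]
```

View pics/w3.png

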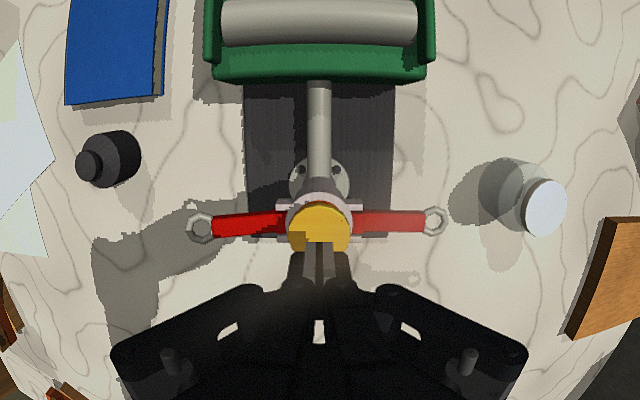

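The sharp view has the cap centred at (319,226), straight under the shut fingers to within 1 mm, and the arms roughly level, the left one tipped up slightly. I'll press slowly.

Request:
play_rows(moves=[{"tx": 0,"ty": 0,"tz": 10,"wx": 0,"wy": 0,"wz": 0,"grip": 0},{"tx": 0,"ty": 0,"tz": 18,"wx": 0,"wy": 0,"wz": 0,"grip": 0},{"tx": 0,"ty": 0,"tz": 24,"wx": 0,"wy": 0,"wz": 0,"grip": 0},{"tx": 0,"ty": 0,"tz": 26,"wx": 0,"wy": 0,"wz": 0,"grip": 0},{"tx": 0,"ty": 0,"tz": 28,"wx": 0,"wy": 0,"wz": 0,"grip": 0},{"tx": 0,"ty": 0,"tz": 30,"wx": 0,"wy": 0,"wz": 0,"grip": 0},{"tx": 0,"ty": 0,"tz": 32,"wx": 0,"wy": 0,"wz": 0,"grip": 0},{"tx": 0,"ty": 0,"tz": 33,"wx": 0,"wy": 0,"wz": 0,"grip": 0},{"tx": 0,"ty": 0,"tz": 34,"wx": 0,"wy": 0,"wz": 0,"grip": 0}])

```text
time: 2.95
position: [555.6, -29.0, 136.4]
ee_rot: [180.0, 0.0, 9.9]
contact_force: [-2.5, -0.1, 3.7]
gripper_width: -0.1
gripper_force: 1.8
```

Request:
play_rows(moves=[{"tx": 0,"ty": 0,"tz": 1,"wx": 0,"wy": 0,"wz": 0,"grip": 0},{"tx": 0,"ty": 0,"tz": 2,"wx": 0,"wy": 0,"wz": 0,"grip": 0},{"tx": 0,"ty": 0,"tz": 3,"wx": 0,"wy": 0,"wz": 0,"grip": 0}])

```text
time: 3.25
position: [555.6, -29.0, 133.2]
ee_rot: [-180.0, 0.0, 9.9]
contact_force: [-2.6, -0.3, 3.3]
gripper_width: -0.1
gripper_force: 1.8
```

Request:
play_rows(moves=[{"tx": 0,"ty": 0,"tz": 1,"wx": 0,"wy": 0,"wz": 0,"grip": 0},{"tx": 0,"ty": 0,"tz": 2,"wx": 0,"wy": 0,"wz": 0,"grip": 0}])

```text
time: 3.45
position: [555.6, -29.0, 131.1]
ee_rot: [-180.0, 0.0, 9.9]
contact_force: [-3.6, 0.1, 9.1]
gripper_width: 0.0
gripper_force: 5.1
```

Request:
play_rows(moves=[{"tx": 0,"ty": 0,"tz": 1,"wx": 0,"wy": 0,"wz": 0,"grip": 0},{"tx": 0,"ty": 0,"tz": 1,"wx": 0,"wy": 0,"wz": 0,"grip": 0}])

```text
time: 3.65
position: [555.6, -29.0, 131.1]
ee_rot: [180.0, 0.0, 9.9]
contact_force: [-5.4, -0.1, 8.9]
gripper_width: 0.2
gripper_force: 4.1
```

Request:
play_rows(moves=[{"tx": 0,"ty": 0,"tz": 1,"wx": 0,"wy": 0,"wz": 0,"grip": 0},{"tx": 0,"ty": 0,"tz": 1,"wx": 0,"wy": 0,"wz": 0,"grip": 0}])

```text
time: 3.85
position: [555.6, -29.0, 131.1]
ee_rot: [180.0, -0.0, 9.9]
contact_force: [-6.5, -0.5, 12.3]
gripper_width: 0.2
gripper_force: 6.2
```

Request:
play_rows(moves=[{"tx": 0,"ty": 0,"tz": 2,"wx": 0,"wy": 0,"wz": 0,"grip": 0},{"tx": 0,"ty": 0,"tz": 4,"wx": 0,"wy": 0,"wz": 0,"grip": 0},{"tx": 0,"ty": 0,"tz": 4,"wx": 0,"wy": 0,"wz": 0,"grip": 0}])

```text
time: 4.15
position: [555.7, -29.0, 130.9]
ee_rot: [179.9, -0.1, 9.9]
contact_force: [-13.7, -0.6, 29.6]
gripper_width: -0.0
gripper_force: 14.9
```

Request:
play_rows(moves=[{"tx": 0,"ty": 0,"tz": -8,"wx": 0,"wy": 0,"wz": 0,"grip": 0},{"tx": 0,"ty": 0,"tz": -20,"wx": 0,"wy": 0,"wz": 0,"grip": 0},{"tx": 0,"ty": 0,"tz": -50,"wx": 0,"wy": 0,"wz": 0,"grip": 0},{"tx": 0,"ty": 0,"tz": -60,"wx": 0,"wy": 0,"wz": 0,"grip": 1},{"tx": 0,"ty": 0,"tz": -60,"wx": 0,"wy": 0,"wz": 0,"grip": 1},{"tx": 0,"ty": 0,"tz": -60,"wx": 0,"wy": 0,"wz": 0,"grip": 1},{"tx": 0,"ty": 0,"tz": -60,"wx": 0,"wy": 0,"wz": 0,"grip": 1},{"tx": 0,"ty": 0,"tz": -60,"wx": 0,"wy": 0,"wz": 0,"grip": 1}])

```text
time: 4.95
position: [555.0, -29.0, 183.9]
ee_rot: [-180.0, 0.1, 9.9]
contact_force: [-0.5, -0.4, 0.2]
gripper_width: 72.0
gripper_force: 0.0
```

```bash
python3 m.py w4; python3 -c "
from h import *
for n in('side',):
  d=grab(n);c=d['image'][140:260,290:410,::-1];cv2.imwrite('pics/s4.png',np.hstack([cv2.resize(c,(400,400),interpolation=2),cv2.resize(cv2.imread('pics/w4.png')[130:330,120:520],(400,200)).repeat(2,0)]))"
```

```text
tcp [555.17219259 -29.00298129 184.12218077] tcp in cam [   0.22999726  -29.53294021 -158.86615722]
red [ 217  201   72   28 1432] [252.8 215.2]
115 [[537.5, 46.6], [551.5, -7.4]] rel tool x,y(port) [-4.6  0.1] [77.5 21.9]
120 [[539.7, 45.1], [553.4, -7.6]] rel tool x,y(port) [-2.7  1.9] [75.7 21.4]
125 [[541.8, 43.6], [555.2, -7.8]] rel tool x,y(port) [-0.8  3.6] [73.8 20.9]
red [ 351  202   70   23 1228] [384.1 213.5]
115 [[558.9, -52.0], [567.0, -105.1]] rel tool x,y(port) [-0.2 -1.3] [-23.3 -77. ]
120 [[560.6, -51.1], [568.4, -103.0]] rel tool x,y(port) [1.6 0.5] [-22.7 -75.2]
125 [[562.2, -50.3], [569.9, -100.9]] rel tool x,y(port) [3.3 2.3] [-22.2 -73.4]
yel [ 293  191   55   45 1755] [319.4 213.1]
131 dy [ 17.6 -19.5] dx [ 20.8 -11.4]
137 dy [ 17.1 -18.8] dx [22.5 -8.7]
144 dy [ 16.5 -18.1] dx [24.4 -5.6]
```

View pics/s4.png

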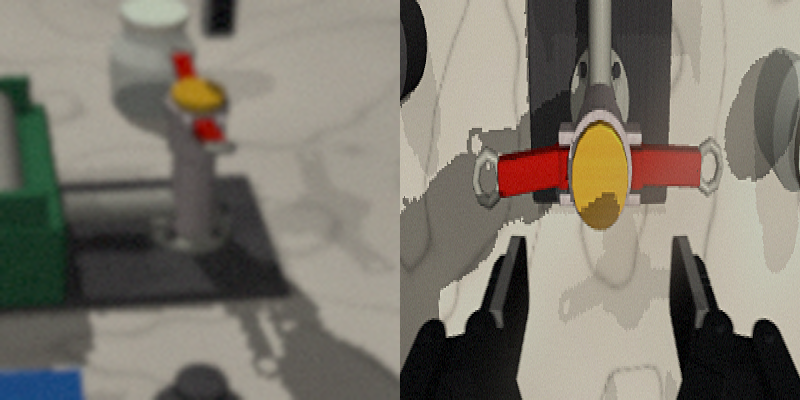

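The side crop shows no orange band and the cap resting on the lip. In the wrist crop the arms lie symmetric and clear of the open fingers. I'll shift 1.5 mm forward and straddle the coupler.

Request:
play_rows(moves=[{"tx": 1.5,"ty": 0.5,"tz": 10,"wx": 0,"wy": 0,"wz": 0,"grip": 1},{"tx": 1.5,"ty": 0.5,"tz": 25,"wx": 0,"wy": 0,"wz": 0,"grip": 1},{"tx": 1.5,"ty": 0.5,"tz": 40,"wx": 0,"wy": 0,"wz": 0,"grip": 1},{"tx": 1.5,"ty": 0.5,"tz": 50,"wx": 0,"wy": 0,"wz": 0,"grip": 1},{"tx": 1.5,"ty": 0.5,"tz": 55,"wx": 0,"wy": 0,"wz": 0,"grip": 1},{"tx": 1.5,"ty": 0.5,"tz": 58,"wx": 0,"wy": 0,"wz": 0,"grip": 1},{"tx": 1.5,"ty": 0.5,"tz": 61,"wx": 0,"wy": 0,"wz": 0,"grip": 1},{"tx": 1.5,"ty": 0.5,"tz": 64,"wx": 0,"wy": 0,"wz": 0,"grip": 1},{"tx": 1.5,"ty": 0.5,"tz": 67,"wx": 0,"wy": 0,"wz": 0,"grip": 1},{"tx": 1.5,"ty": 0.5,"tz": 70,"wx": 0,"wy": 0,"wz": 0,"grip": 1}])

```text
time: 6.05
position: [557.6, -29.2, 115.4]
ee_rot: [180.0, -0.0, 9.9]
contact_force: [0.6, -0.2, 0.2]
gripper_width: 85.4
gripper_force: 0.0
```

Request:
play_rows(moves=[{"tx": 0,"ty": 0,"tz": 3,"wx": 0,"wy": 0,"wz": 0,"grip": 1},{"tx": 0,"ty": 0,"tz": 6,"wx": 0,"wy": 0,"wz": 0,"grip": 1},{"tx": 0,"ty": 0,"tz": 9,"wx": 0,"wy": 0,"wz": 0,"grip": 1},{"tx": 0,"ty": 0,"tz": 11,"wx": 0,"wy": 0,"wz": 0,"grip": 1}])

```text
time: 6.45
position: [557.9, -28.5, 105.4]
ee_rot: [-180.0, -0.1, 9.9]
contact_force: [-1.3, -0.0, 10.0]
gripper_width: 85.5
gripper_force: 4.8
```

Request:
play_rows(moves=[{"tx": 0,"ty": 0,"tz": 2,"wx": 0,"wy": 0,"wz": 0,"grip": 1},{"tx": 0,"ty": 0,"tz": 4,"wx": 0,"wy": 0,"wz": 0,"grip": 1},{"tx": 0,"ty": 0,"tz": 6,"wx": 0,"wy": 0,"wz": 0,"grip": 1},{"tx": 0,"ty": 0,"tz": 8,"wx": 0,"wy": 0,"wz": 0,"grip": 1},{"tx": 0,"ty": 0,"tz": 10,"wx": 0,"wy": 0,"wz": 0,"grip": 1}])

```text
time: 6.95
position: [558.2, -29.2, 95.7]
ee_rot: [179.9, -0.1, 9.9]
contact_force: [-2.0, 1.1, 8.5]
gripper_width: 85.1
gripper_force: 3.5
```

Request:
play_rows(moves=[{"tx": 0,"ty": 0,"tz": 2,"wx": 0,"wy": 0,"wz": 0,"grip": 1},{"tx": 0,"ty": 0,"tz": 4,"wx": 0,"wy": 0,"wz": 0,"grip": 1},{"tx": 0,"ty": 0,"tz": 6,"wx": 0,"wy": 0,"wz": 0,"grip": 1},{"tx": 0,"ty": 0,"tz": 8,"wx": 0,"wy": 0,"wz": 0,"grip": 1},{"tx": 0,"ty": 0,"tz": 10,"wx": 0,"wy": 0,"wz": 0,"grip": 1}])

```text
time: 7.45
position: [559.2, -29.7, 85.9]
ee_rot: [179.9, -0.2, 9.9]
contact_force: [0.1, -0.5, 7.5]
gripper_width: 85.5
gripper_force: 2.8
```

```bash
python3 m.py w5; python3 -c "
from h import *
d=grab('side');c=d['image'][140:260,290:410,::-1];cv2.imwrite('pics/s5.png',np.hstack([cv2.resize(c,(400,400),interpolation=2),cv2.resize(cv2.imread('pics/w5.png')[130:330,120:520],(400,200)).repeat(2,0)]))"
```

```text
tcp [559.21422872 -29.66765726  85.51334354] tcp in cam [   0.1808457   -29.54274322 -159.51510004]
red [219 241  32  39 564] [235.7 259.2]
115 [[572.6, 15.6], [560.5, 0.6]] rel tool x,y(port) [20.9  6.4] [42.3 29.6]
120 [[575.2, 14.2], [563.6, -0.2]] rel tool x,y(port) [23.2  9.4] [40.5 28.3]
125 [[577.8, 12.8], [566.8, -0.9]] rel tool x,y(port) [25.5 12.3] [38.7 27. ]
red [385 243  37  37 623] [400.2 262. ]
115 [[570.3, -56.6], [586.5, -69.1]] rel tool x,y(port) [ 6.3 20.1] [-28.4 -43.5]
120 [[573.0, -54.9], [588.5, -66.8]] rel tool x,y(port) [ 9.3 22.5] [-27.2 -41.6]
125 [[575.7, -53.1], [590.5, -64.5]] rel tool x,y(port) [12.2 24.9] [-25.9 -39.7]
yel [294 274  47   6 171] [317.  277.4]
131 dy [ 9.4 -7.9] dx [16.4 13.8]
137 dy [ 8.9 -7.4] dx [19.9 17.5]
144 dy [ 8.2 -6.8] dx [24.  21.8]
```

View pics/s5.png

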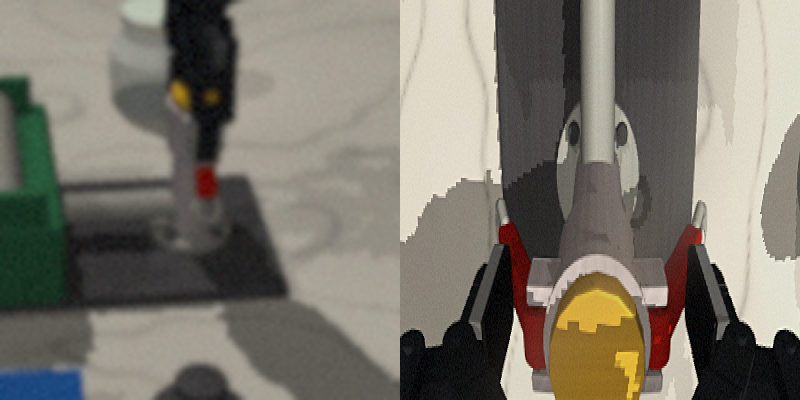

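The wrist crop shows both arms folded down symmetrically under the fingers, with outer ends at (500,215) and (698,215). Palm clearance over the cap is fine. I'll go a bit lower, then squeeze gradually.

Request:
play_rows(moves=[{"tx": -1,"ty": 0,"tz": 3,"wx": 0,"wy": 0,"wz": 0,"grip": 1},{"tx": -1,"ty": 0,"tz": 6,"wx": 0,"wy": 0,"wz": 0,"grip": 1},{"tx": -1,"ty": 0,"tz": 9,"wx": 0,"wy": 0,"wz": 0,"grip": 1},{"tx": -1,"ty": 0,"tz": 12,"wx": 0,"wy": 0,"wz": 0,"grip": 1},{"tx": -1,"ty": 0,"tz": 12,"wx": 0,"wy": 0,"wz": 0,"grip": 0.96},{"tx": -1,"ty": 0,"tz": 12,"wx": 0,"wy": 0,"wz": 0,"grip": 0.92},{"tx": -1,"ty": 0,"tz": 12,"wx": 0,"wy": 0,"wz": 0,"grip": 0.88},{"tx": -1,"ty": 0,"tz": 12,"wx": 0,"wy": 0,"wz": 0,"grip": 0.84},{"tx": -1,"ty": 0,"tz": 12,"wx": 0,"wy": 0,"wz": 0,"grip": 0.8}])

```text
time: 8.45
position: [556.5, -29.5, 72.3]
ee_rot: [180.0, -0.0, 9.9]
contact_force: [0.6, 0.7, 2.5]
gripper_width: 68.4
gripper_force: 2.0
```

Request:
play_rows(moves=[{"tx": 0,"ty": 0,"tz": 0,"wx": 0,"wy": 0,"wz": 0,"grip": 0.77},{"tx": 0,"ty": 0,"tz": 0,"wx": 0,"wy": 0,"wz": 0,"grip": 0.74},{"tx": 0,"ty": 0,"tz": 0,"wx": 0,"wy": 0,"wz": 0,"grip": 0.72},{"tx": 0,"ty": 0,"tz": 0,"wx": 0,"wy": 0,"wz": 0,"grip": 0.7},{"tx": 0,"ty": 0,"tz": 0,"wx": 0,"wy": 0,"wz": 0,"grip": 0.68},{"tx": 0,"ty": 0,"tz": 0,"wx": 0,"wy": 0,"wz": 0,"grip": 0.68}])

```text
time: 9.05
position: [556.3, -29.3, 72.7]
ee_rot: [-180.0, 0.0, 9.9]
contact_force: [0.3, -0.7, 6.5]
gripper_width: 62.7
gripper_force: 63.8
```

Request:
play_rows(moves=[{"tx": 0,"ty": 0,"tz": 0,"wx": 0,"wy": 0,"wz": 0,"grip": 0.5},{"tx": 0,"ty": 0,"tz": 0,"wx": 0,"wy": 0,"wz": 0,"grip": 0.5},{"tx": 0,"ty": 0,"tz": 0,"wx": 0,"wy": 0,"wz": 0,"grip": 0.5},{"tx": 0,"ty": 0,"tz": 0,"wx": 0,"wy": 0,"wz": 0,"grip": 0.5}])

```text
time: 9.45
position: [556.3, -29.3, 72.7]
ee_rot: [-180.0, 0.0, 9.9]
contact_force: [-0.4, -0.4, 6.2]
gripper_width: 63.4
gripper_force: 63.8
```

```bash
python3 -c "
from h import *
d=grab('wrist');print([robot.get_obs()['gripper_width'] for _ in range(2)])
cv2.imwrite('pics/w6.png',cv2.resize(d['image'][180:380,180:460,::-1],None,fx=2.5,fy=2.5))"
```

```text
[62.860500082418504, 62.860500082418504]
```

View pics/w6.png

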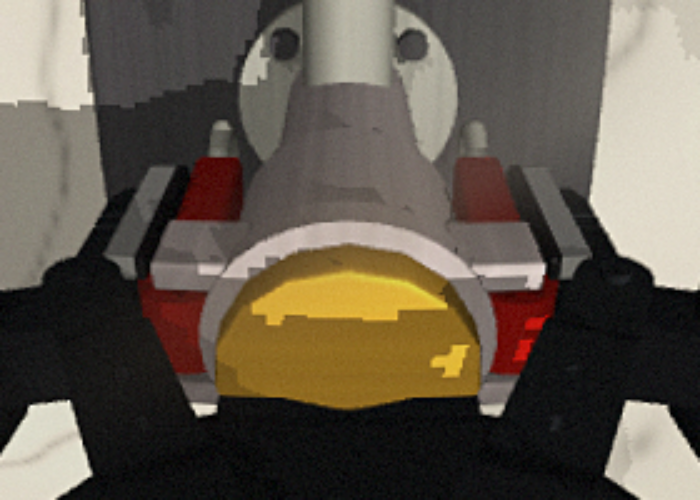

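The crop shows both arms hanging vertical and symmetric beside the coupler, between the pads. I'll squeeze once more, slightly lower, to be sure, then open and leave.

Request:
play_rows(moves=[{"tx": 0,"ty": 0,"tz": 0,"wx": 0,"wy": 0,"wz": 0,"grip": 0.8},{"tx": 0,"ty": 0,"tz": 3,"wx": 0,"wy": 0,"wz": 0,"grip": 0.8},{"tx": 0,"ty": 0,"tz": 6,"wx": 0,"wy": 0,"wz": 0,"grip": 0.8},{"tx": 0,"ty": 0,"tz": 6,"wx": 0,"wy": 0,"wz": 0,"grip": 0.73},{"tx": 0,"ty": 0,"tz": 6,"wx": 0,"wy": 0,"wz": 0,"grip": 0.7},{"tx": 0,"ty": 0,"tz": 6,"wx": 0,"wy": 0,"wz": 0,"grip": 0.6},{"tx": 0,"ty": 0,"tz": 6,"wx": 0,"wy": 0,"wz": 0,"grip": 0.6},{"tx": 0,"ty": 0,"tz": 6,"wx": 0,"wy": 0,"wz": 0,"grip": 0.6}])

```text
time: 10.3
position: [555.3, -29.4, 65.4]
ee_rot: [-180.0, 0.1, 9.9]
contact_force: [-0.4, -0.3, -4.2]
gripper_width: 60.9
gripper_force: 60.3
```

Request:
play_rows(moves=[{"tx": 0,"ty": 0,"tz": 0,"wx": 0,"wy": 0,"wz": 0,"grip": 1},{"tx": 0,"ty": 0,"tz": 0,"wx": 0,"wy": 0,"wz": 0,"grip": 1},{"tx": 0,"ty": 0,"tz": 0,"wx": 0,"wy": 0,"wz": 0,"grip": 1},{"tx": 0,"ty": 0,"tz": 0,"wx": 0,"wy": 0,"wz": 0,"grip": 1},{"tx": 0,"ty": 0,"tz": -15,"wx": 0,"wy": 0,"wz": 0,"grip": 1},{"tx": 0,"ty": 0,"tz": -35,"wx": 0,"wy": 0,"wz": 0,"grip": 1},{"tx": 0,"ty": 0,"tz": -65,"wx": 0,"wy": 0,"wz": 0,"grip": 1},{"tx": 0,"ty": 0,"tz": -95,"wx": 0,"wy": 0,"wz": 0,"grip": 1},{"tx": 0,"ty": 0,"tz": -120,"wx": 0,"wy": 0,"wz": 0,"grip": 1},{"tx": 0,"ty": 0,"tz": -130,"wx": 0,"wy": 0,"wz": 0,"grip": 1},{"tx": 0,"ty": 0,"tz": -130,"wx": 0,"wy": 0,"wz": 0,"grip": 1},{"tx": 0,"ty": 0,"tz": -130,"wx": 0,"wy": 0,"wz": 0,"grip": 1}])

```text
time: 11.5
position: [555.7, -29.5, 195.1]
ee_rot: [-180.0, 0.1, 9.9]
contact_force: [-1.0, -0.3, 0.6]
gripper_width: 85.4
gripper_force: 0.0
```

```bash
python3 -c "
from h import *
w=grab('wrist')['image'][120:320,180:460,::-1];s=grab('side')['image'][140:260,290:410,::-1]
print(robot.get_obs()['position'])
cv2.imwrite('pics/w7.png',np.hstack([cv2.resize(s,(320,320),interpolation=2),cv2.resize(w,(448,320))]))"
```

```text
[555.20771869 -29.5194     194.40870578]
```

View pics/w7.png

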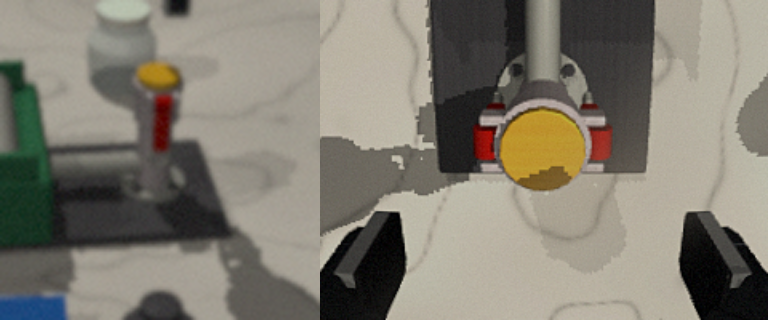

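The side crop shows the left arm hanging straight down beside the coupler and no orange band. The wrist crop shows both arms tucked in symmetrically at (484,143) and (600,143), with the gripper clear. I'll hand it in.

```bash
python3 -c "
from bench import sign_off
print(sign_off())"
```

```text
the job is handed in; nothing more can be done
None
```

The job is handed in: the adapter is pressed home, both cam arms were swung down together and squeezed home along the coupler's sides, and the jar, weight and book were not touched (about 11.6 s used).

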